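# Load the dead-weight tester

### The arm

A 6-joint arm with a two-finger parallel gripper is mounted at the origin on the work surface. World frame = base frame: x ahead of the robot, y to its left, z up, the work surface at z = 0. Lengths are in m, angles in rad, forces in N, time in s.
With the tool pointing down it reaches from about 0.325 to 0.9 m from the base axis. Payload 6.1 kg.
Tool frame: the origin (TCP) lies on the centre line of the jaws, within the pads' length; the fingertips stand 19 mm ahead of it and the grasp point (between the pads) is the TCP (ctrl.finger_overhang is the distance from the TCP to the fingertips, in m); z points along the fingers, y is the line along which they close (so a half turn about z gives the same grasp; the last joint's range is limited). The gripper opens to 87 mm and grips with 3 to 60 N. Pads are 19 mm wide; open, the fingers measure 117 mm over their backs; the gripper's body (75 mm by 190 mm) begins 51 mm behind the grasp point.
Start: joints at [1.158, 0.22, 1.526, -0, 1.395, -0.126], TCP at [0.177, 0.599, 0.219] pointing down, gripper open.
Joint ranges: [-2.98, 2.98], [-0.91, 2.08], [0.09, 2.57], [-1.24, 4.39], [0.2, 2.65], [-2.68, 2.68]. Speed limits (rad/s): [2.57, 2.57, 3.01, 3.14, 3.14, 3.14].

### API

Orientations are given as a unit quaternion [w, x, y, z].
In Python, from bench import ctrl, optics, ticket gives the robot as it stands.
- The arm moves only by the tool move_arm, never from a script. Its arguments are lists of equal length, an entry for each row: "slide": the shift along the world's x, y, z in m, a list of three; "rot": the turn, a rotation vector about the world's x, y, z in rad, a list of three; "grip": the gripper command: -1 is fully open, 1 is shut, values between are in proportion. A call has exactly 8 rows; each row shifts and turns the commanded pose from where the row before left it; what a row does not reach is not made up. A row lasts 1/12 s, in which the tool goes at most 41.7 mm and 7.16 degrees, less where a joint would pass 70% of its speed; a pose out of reach is approached as far as the arm can. A call with a gripper value outside its range is refused whole. The fingers move at their own pace and stop on an object; the grip force is fixed at half the most. Time passes only in rows, so rows that do not move let the fingers close, or fill a call up. It gives the time, the measured TCP pose, the force, the opening and the grip force at its end, in the units of the state.
- ctrl.read_state(): the state, without advancing time (a new reading comes with each control period).
- optics.grab_frame(name): name is "side" or "top" or "wrist"; returns a dict with "frame" (480x640x3 uint8, red, green, blue), "intrinsics" (3x3 intrinsics, pixels), "R" (3x3) and "t" (3): a world point X has camera coordinates R X + t. Camera axes: x right, y down, z forward; pixel columns grow to the right and rows downward; lengths in m; the calibration is good to about 2 mm. The wrist camera is an equidistant fisheye: a pixel r from the principal point sees the ray r / f radians off the axis. A picture is of the moment at which its call begins. There is no depth.
- ticket.hand_in(): hands the job in; it is judged then, once.
The state is a dict: "clock": time; "qpos": joint angles; "dq": joint speeds; "effort": joint torques, N m; "position": TCP position; "ee_rot": TCP orientation; "contact_force": force on the tool from outside, world axes, zero at the start; "moment": the same for the moment, N m; "grip_width": finger opening in m; "gripper_force": force on a finger pad.
Only numpy, scipy, OpenCV 4.12 (cv2) and the standard library are available. Lean on these libraries where they do the work, as an engineer would, in place of code of your own. Each camera call takes 0.05 s, during which the arm holds its last target. There are 200 camera calls.

### The job

Get the dead-weight tester ready for a gauge check: first take the black dust cap off its carrier and put it fully down over the boss of the cap stand, then stack the four aluminium weights on the carrier one at a time in order of size, the widest at the bottom and the narrowest on top, each seated flat over the boss of the one below. Let go of everything, and do not shift or knock over the loose pressure gauge lying among the weights.

Things in the scene. Friction and masses are not known exactly. Their poses are not given: they have to be found in the camera images.
- tester: Fixed dead-weight tester: blue block 40 mm high, x -70 to 180, y -70 to 70 mm. At its origin's axis the carrier: steel plate 90 mm wide, top 70 mm above the bench, with a centred boss like the weights' (24 wide, 26 tall), first under the cap. At x 85 two knobs 64 mm high; at x 145 a tilted dial up to 102 mm high. Origin: bench level under the carrier; z up, +x to the dial.
- stand: Cap stand fixed to the bench: square grey base 100 x 100 x 14 mm, on it a steel disc 60 mm wide, its top 20 mm above the bench, with a centred round boss 24 mm wide and 26 mm tall (straight for 18, then tapering to 12 mm wide). Empty at the start. Origin: centre of the base's underside; z up.
- cap: Black plastic dust cap, a plain round cup upside down: 44 mm in diameter, 36 mm high, flat top, no boss; 45 g. Its hollow, 34 mm in diameter and 28 mm deep, opens downwards. At the start it sits over the boss of the tester's carrier. Origin: centre of its lower rim; z up along its axis.
- weight_88: Aluminium weight, about 490 g: disc 88 mm wide, 32 mm high, with a round grip boss on top, 24 mm wide, 26 mm tall (straight for 18, then tapering to 12 mm wide). Underside: centred round recess 34 mm wide, 28 mm deep, which fits over the boss below, so stacked discs touch, 32 mm each. Starts upright on the bench. Origin: centre of the disc's underside; z up its axis.
- weight_72: Aluminium weight, about 310 g: disc 72 mm wide, 32 mm high, with a round grip boss on top, 24 mm wide, 26 mm tall (straight for 18, then tapering to 12 mm wide). Underside: centred round recess 34 mm wide, 28 mm deep, which fits over the boss below, so stacked discs touch, 32 mm each. Starts upright on the bench. Origin: centre of the disc's underside; z up its axis.
- weight_58: Aluminium weight, about 190 g: disc 58 mm wide, 32 mm high, with a round grip boss on top, 24 mm wide, 26 mm tall (straight for 18, then tapering to 12 mm wide). Underside: centred round recess 34 mm wide, 28 mm deep, which fits over the boss below, so stacked discs touch, 32 mm each. Starts upright on the bench. Origin: centre of the disc's underside; z up its axis.
- weight_46: Aluminium weight, about 110 g: disc 46 mm wide, 32 mm high, with a round grip boss on top, 24 mm wide, 26 mm tall (straight for 18, then tapering to 12 mm wide). Underside: centred round recess 34 mm wide, 28 mm deep, which fits over the boss below, so stacked discs touch, 32 mm each. Starts upright on the bench. Origin: centre of the disc's underside; z up its axis.
- gauge: Loose pressure gauge lying face up among the weights: dark round case 60 mm in diameter, 28 mm high, white face, brass stub 14 mm thick that sticks out 16 mm on the -x side. To be left where it is. Origin: centre of the case's underside; z up.
Things that resemble listed ones, but are neither listed nor needed, are in the scene too. Leave any blue or red look-alike of the weight_88 alone.

How it is judged:
By the outcome, as a careful person would: the job done as asked, in the order asked, and still so for the second after the job is handed in, with the robot touching nothing.
It also fails if it takes over 134 s, if anything falls off the work surface, if the arm or the gripper's body presses on something with over 40 N, if the wrist force passes 120 N, or if a joint passes its speed limit or range.

## Working session

There is one attempt and no reset: what is moved stays moved. The work goes in short steps, Python scripts to look and compute and a tool call to move; the robot and the scene stay as the last step left them, time stands still between calls to the robot, and variables do not carry over. Pictures are saved under pics/ and viewed, at most 14 in all, crops included, and the job is handed in when it is done.

Besides the shell and the picture viewer there is one more tool, called after "Call:" as name(argument=value, ...) on one line, values as JSON. move_arm: Moves the arm, as the interface text tells. Its arguments: {"type":"object","properties":{"slide":{"type":"array"},"rot":{"type":"array"},"grip":{"type":"array"}},"required":["slide","rot","grip"]}

```bash
ls; mkdir -p pics
cat > h.py <<'E'
import numpy as np, cv2
from bench import ctrl, optics, ticket
def ray(c,u,v,fish=False):
    K=c['intrinsics'];R=np.array(c['R']);t=np.array(c['t'])
    x=(u-K[0][2])/K[0][0];y=(v-K[1][2])/K[1][1]
    if fish:
        r=np.hypot(x,y);d=np.array([x/r*np.sin(r),y/r*np.sin(r),np.cos(r)]) if r>1e-9 else np.array([0,0,1.])
    else: d=np.array([x,y,1.])
    return -R.T@t, R.T@d
def onz(c,u,v,z,fish=False):
    o,d=ray(c,u,v,fish); return o+d*(z-o[2])/d[2]
def proj(c,X,fish=False):
    K=c['intrinsics'];p=np.array(c['R'])@np.array(X)+np.array(c['t'])
    if fish:
        r=np.hypot(p[0],p[1]);th=np.arctan2(r,p[2]);q=p[:2]/max(r,1e-9)*th
    else: q=p[:2]/p[2]
    return np.array([K[0][0]*q[0]+K[0][2],K[1][1]*q[1]+K[1][2]])
E
python3 - <<'E'
from h import *
import pickle
d={n:optics.grab_frame(n) for n in ("top","side","wrist")}
pickle.dump(d,open('d.pkl','wb'))
for n,c in d.items():
    cv2.imwrite(f'pics/{n}0.png',c['frame'][:,:,::-1]); print(n,np.array(c['intrinsics']).tolist(),np.round(c['R'],3).tolist(),np.round(c['t'],3), -np.array(c['R']).T@c['t'])
print(ctrl.read_state())
E
```

```text
pics
top [[442.0030469090166, 0.0, 317.2740657567077], [0.0, 442.0030469090166, 244.81388957205047], [0.0, 0.0, 1.0]] [[0.0, -1.0, 0.004], [-0.979, -0.001, -0.204], [0.204, -0.004, -0.979]] [0.035 0.582 0.987] [0.36906754 0.03994147 1.08504945]
side [[587.7351956627998, 0.0, 305.41952345331515], [0.0, 587.7351956627998, 239.55528716475553], [0.0, 0.0, 1.0]] [[0.715, -0.699, -0.009], [-0.42, -0.419, -0.805], [0.558, 0.58, -0.594]] [-0.399  0.314  0.836] [-0.04922874 -0.63141111  0.74529263]
wrist [[371.64829954431775, 0.0, 322.0980071404409], [0.0, 371.64829954431775, 240.26796949317546], [0.0, 0.0, 1.0]] [[0.284, 0.959, -0.001], [0.917, -0.271, 0.294], [0.281, -0.084, -0.956]] [-0.624 -0.034  0.391] [0.09823853 0.6222586  0.38297265]
{'clock': 0.15, 'qpos': array([ 1.15787361e+00,  2.21059821e-01,  1.52732957e+00, -4.77103019e-06,
        1.39470802e+00, -1.26085974e-01]), 'dq': array([-0.00148475, -0.00201032, -0.00245756,  0.00057728, -0.00297407,
       -0.0002138 ]), 'effort': array([ 1.33622740e-03, -4.95189106e+01, -3.87885869e+01,  6.99403393e-02,
        5.30535355e-02, -8.39582526e-05]), 'position': array([0.1766281 , 0.59902402, 0.21768929]), 'ee_rot': array([-1.98059651e-04,  1.42926762e-01,  9.89732981e-01, -7.25843797e-04]), 'contact_force': array([ 0.33798113, -1.12745627,  0.20479794]), 'moment': array([0.02369401, 0.01122182, 0.00608964]), 'gripper_force': 0.0, 'grip_width': 0.0868251690126392}
```

View pics/top0.png

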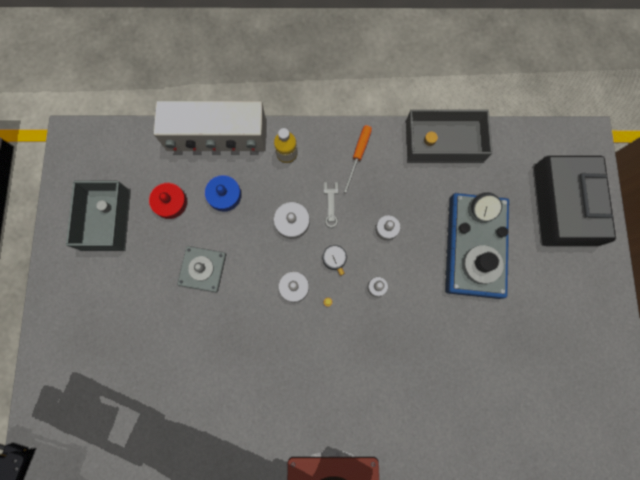

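View pics/side0.png

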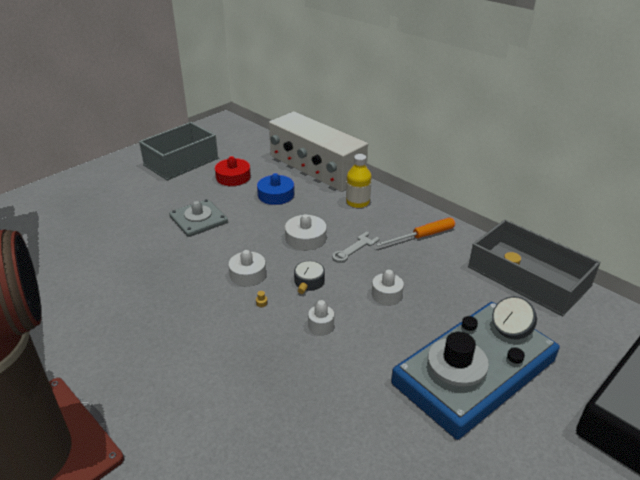

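The top view shows the 88 weight at (291,219), the 72 at (293,287), the 58 at (388,227) and the 46 at (378,287). The gauge is at (334,257), the stand at (201,267) and the cap at (487,262). I'll triangulate the bosses across the top and side views.

```bash
cat > m.py <<'E'
from h import *
import pickle
d=pickle.load(open('d.pkl','rb'));T,S=d['top'],d['side']
g=cv2.cvtColor(T['frame'],cv2.COLOR_RGB2HSV)
m=((g[:,:,2]>150)&(g[:,:,1]<40)).astype(np.uint8)
for n,(u,v),r,z,sd in [('88',(291,219),25,.032,(306,233)),('72',(293,287),22,.032,(247,267)),('58',(388,227),18,.032,(388,287)),('46',(378,287),16,.032,(321,318)),('stand',(201,267),16,.020,(197,213)),('carrier',(485,264),26,.07,(458,365)),('gauge',(334,257),16,.028,(309,275))]:
    k=np.zeros_like(m);cv2.circle(k,(u,v),r,1,-1)
    c=max(cv2.findContours(m*k,cv2.RETR_EXTERNAL,cv2.CHAIN_APPROX_NONE)[0],key=cv2.contourArea)
    (a,b),(w,h),an=cv2.fitEllipse(cv2.convexHull(c))
    X=onz(T,a,b,z);s=np.linalg.norm(onz(T,a+10,b,z)-X)/10
    print(n,(round(a),round(b)),'diam mm',round(w*s*1e3),round(h*s*1e3),'pos',X.round(4),'side pix',proj(S,X).round(),'seen',sd)
c=T['frame'][200:320,150:540];cv2.imwrite('pics/c.png',cv2.resize(c[:,:,::-1],(780,240)))
E
python3 m.py
```

```text
88 (291, 219) diam mm 82 85 pos [0.6537 0.1    0.032 ] side pix [305. 226.] seen (306, 233)
72 (293, 286) diam mm 69 69 pos [0.4875 0.0931 0.032 ] side pix [246. 262.] seen (247, 267)
58 (388, 226) diam mm 53 55 pos [ 0.6351 -0.1391  0.032 ] side pix [387. 283.] seen (388, 287)
46 (378, 286) diam mm 43 44 pos [ 0.4879 -0.1097  0.032 ] side pix [320. 314.] seen (321, 318)
stand (200, 268) diam mm 55 58 pos [0.5331 0.3205 0.02  ] side pix [197. 212.] seen (197, 213)
carrier (484, 264) diam mm 80 87 pos [ 0.5355 -0.3526  0.07  ] side pix [457. 359.] seen (458, 365)
gauge (334, 256) diam mm 49 49 pos [ 0.5607 -0.0061  0.028 ] side pix [309. 270.] seen (309, 275)
```

Call:
move_arm(slide=[[0.03,-0.028,0.004],[0.03,-0.028,0.004],[0.03,-0.028,0.004],[0.03,-0.028,0.004],[0.03,-0.028,0.004],[0.03,-0.028,0.004],[0.03,-0.028,0.004],[0.03,-0.028,0.004]], rot=[[0,0,0],[0,0,0],[0,0,0],[0,0,0],[0,0,0],[0,0,0],[0,0,0],[0,0,0]], grip=[-1,-1,-1,-1,-1,-1,-1,-1])

```text
clock: 0.82
position: [0.4177, 0.3738, 0.2506]
ee_rot: [-0.0, 0.143, 0.99, -0.0]
contact_force: [-0.6, 0.7, 0.8]
grip_width: 0.0873
gripper_force: 0.0
```

Call:
move_arm(slide=[[0.01,-0.04,0],[0.01,-0.04,0],[0.01,-0.04,0],[0.01,-0.04,0],[0.01,-0.04,0],[0.01,-0.04,0],[0.01,-0.04,0],[0.01,-0.04,0]], rot=[[0,0,0],[0,0,0],[0,0,0],[0,0,0],[0,0,0],[0,0,0],[0,0,0],[0,0,0]], grip=[-1,-1,-1,-1,-1,-1,-1,-1])

```text
clock: 1.48
position: [0.4967, 0.0535, 0.2505]
ee_rot: [0.0, 0.143, 0.99, 0.0]
contact_force: [0.4, 0.2, 0.6]
grip_width: 0.0867
gripper_force: 0.0
```

Call:
move_arm(slide=[[0.004,-0.04,0],[0.004,-0.04,0],[0.004,-0.04,0],[0.004,-0.04,0],[0.004,-0.04,0],[0.004,-0.04,0],[0.004,-0.04,0],[0.004,-0.04,0]], rot=[[0,0,0],[0,0,0],[0,0,0],[0,0,0],[0,0,0],[0,0,0],[0,0,0],[0,0,0]], grip=[-1,-1,-1,-1,-1,-1,-1,-1])

```text
clock: 2.15
position: [0.5285, -0.2665, 0.2503]
ee_rot: [-0.0, 0.143, 0.99, 0.0]
contact_force: [1.8, -0.1, 0.6]
grip_width: 0.0872
gripper_force: 0.0
```

Call:
move_arm(slide=[[0.002,-0.022,0],[0.002,-0.022,-0.01],[0.002,-0.022,-0.01],[0.001,-0.02,-0.02],[0,0,-0.02],[0,0,-0.02],[0,0,0],[0,0,0]], rot=[[0,0,0],[0,0,0],[0,0,0],[0,0,0],[0,0,0],[0,0,0],[0,0,0],[0,0,0]], grip=[-1,-1,-1,-1,-1,-1,-1,-1])

```text
clock: 2.82
position: [0.5348, -0.3498, 0.1689]
ee_rot: [-0.002, 0.143, 0.99, 0.001]
contact_force: [-0.9, -0.2, 0.4]
grip_width: 0.0875
gripper_force: 0.0
```

Run:
```python
from h import *
c=optics.grab_frame('wrist');im=c['frame'][:,:,::-1].copy()
p=ctrl.read_state()['position'];print(p)
for X in [(p[0],p[1],.106),(.5355,-.3526,.106)]: q=proj(c,X,True);print(q);cv2.circle(im,tuple(int(i) for i in q),3,(0,0,255),1)
cv2.imwrite('pics/w1.png',im)
```

```text
[ 0.53578219 -0.35033753  0.17072586]
[321.49881142 259.1838785 ]
[318.05799764 259.72064676]
```

View pics/w1.png

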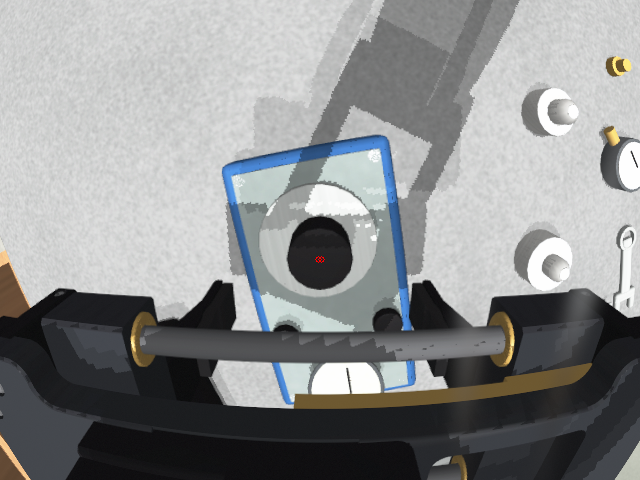

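The wrist view shows the cap centred at about (320,260), which matches the estimate at (318,260). I'll descend and grip.

Call:
move_arm(slide=[[0,-0.001,-0.02],[0,0,-0.02],[0,0,-0.02],[0,0,-0.013],[0,0,0],[0,0,0],[0,0,0],[0,0,0]], rot=[[0,0,0],[0,0,0],[0,0,0],[0,0,0],[0,0,0],[0,0,0],[0,0,0],[0,0,0]], grip=[-1,-1,-1,-1,-1,1,1,1])

```text
clock: 3.53
position: [0.537, -0.3524, 0.0998]
ee_rot: [0.001, 0.143, 0.99, -0.001]
contact_force: [0.1, -0.3, 0.4]
grip_width: 0.0747
gripper_force: 0.0
```

Call:
move_arm(slide=[[0,0,0],[0,0,0],[0,0,0],[0,0,0],[0,0,0],[0,0,0],[0,0,0],[0,0,0]], rot=[[0,0,0],[0,0,0],[0,0,0],[0,0,0],[0,0,0],[0,0,0],[0,0,0],[0,0,0]], grip=[1,1,1,1,1,1,1,1])

```text
clock: 4.2
position: [0.5359, -0.3516, 0.0977]
ee_rot: [0.0, 0.143, 0.99, -0.0]
contact_force: [0.7, 0.1, 0.7]
grip_width: 0.042
gripper_force: 30.0
```

Call:
move_arm(slide=[[0,0,0.02],[0,0,0.02],[0,0,0.03],[0,0.01,0.02],[0,0.03,0],[0,0.04,0],[0,0.04,0],[0,0.04,0]], rot=[[0,0,0],[0,0,0],[0,0,0],[0,0,0],[0,0,0],[0,0,0],[0,0,0],[0,0,0]], grip=[1,1,1,1,1,1,1,1])

```text
clock: 4.87
position: [0.5353, -0.1902, 0.1874]
ee_rot: [-0.0, 0.143, 0.99, 0.0]
contact_force: [0.8, 0.2, -1.5]
grip_width: 0.0425
gripper_force: 30.0
```

Call:
move_arm(slide=[[0,0.04,0],[0,0.04,0],[0,0.04,0],[0,0.04,0],[0,0.04,0],[0,0.04,0],[0,0.04,0],[0,0.04,0]], rot=[[0,0,0],[0,0,0],[0,0,0],[0,0,0],[0,0,0],[0,0,0],[0,0,0],[0,0,0]], grip=[1,1,1,1,1,1,1,1])

```text
clock: 5.53
position: [0.5353, 0.1304, 0.1875]
ee_rot: [0.0, 0.143, 0.99, -0.0]
contact_force: [1.1, -0.2, -0.1]
grip_width: 0.0425
gripper_force: 30.0
```

Call:
move_arm(slide=[[0,0.04,0],[0,0.04,0],[0,0.04,0],[0,0.03,0],[0,0.02,0],[0,0,-0.02],[0,0,-0.02],[0,0,0]], rot=[[0,0,0],[0,0,0],[0,0,0],[0,0,0],[0,0,0],[0,0,0],[0,0,0],[0,0,0]], grip=[1,1,1,1,1,1,1,1])

```text
clock: 6.2
position: [0.5328, 0.298, 0.1427]
ee_rot: [-0.003, 0.142, 0.99, -0.002]
contact_force: [-1.7, -1.5, -1.0]
grip_width: 0.0423
gripper_force: 30.0
```

Run:
```python
from h import *
c=optics.grab_frame('wrist');im=c['frame'][:,:,::-1].copy()
s=ctrl.read_state();p=s['position'];print(p,s['grip_width'])
for X in [(p[0],p[1],.046),(.5331,.3205,.046),(.5331,.3205,.02)]: q=proj(c,X,True);print(q);cv2.circle(im,tuple(int(i) for i in q),3,(0,0,255),1)
for a in np.linspace(0,6.283,60):
    q=proj(c,(.5331+.03*np.cos(a),.3205+.03*np.sin(a),.02),True);cv2.circle(im,tuple(int(i) for i in q),1,(0,255,0),-1)
cv2.imwrite('pics/w2.png',im)
```

```text
[0.5335807  0.29788154 0.14460443] 0.04259616056539383
[322.86965589 243.61955005]
[352.17259297 234.75489633]
[349.78652267 225.8875348 ]
```

View pics/w2.png

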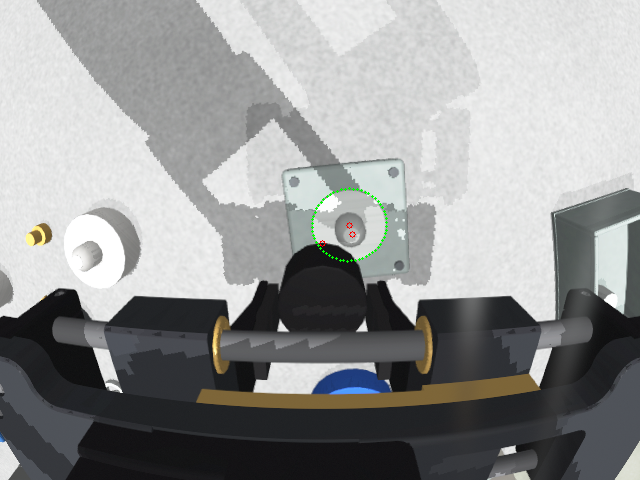

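The predicted circle (green) fits the stand disc, centred at (350,226), so the stand position is confirmed. I'll shift over it and go down.

Call:
move_arm(slide=[[-0.002,0.022,0],[0,0,0],[0,0,-0.02],[0,0,-0.02],[0,0,-0.02],[0,0,-0.02],[0,0,0],[0,0,0]], rot=[[0,0,0],[0,0,0],[0,0,0],[0,0,0],[0,0,0],[0,0,0],[0,0,0],[0,0,0]], grip=[1,1,1,1,1,1,1,1])

```text
clock: 6.92
position: [0.5335, 0.3198, 0.0675]
ee_rot: [-0.001, 0.143, 0.99, -0.0]
contact_force: [0.6, 0.1, 0.6]
grip_width: 0.0426
gripper_force: 30.0
```

Call:
move_arm(slide=[[0,0,-0.005],[0,0,-0.005],[0,0,-0.004],[0,0,-0.004],[0,0,0],[0,0,0],[0,0,0],[0,0,0]], rot=[[0,0,0],[0,0,0],[0,0,0],[0,0,0],[0,0,0],[0,0,0],[0,0,0],[0,0,0]], grip=[1,1,1,1,1,1,1,1])

```text
clock: 7.58
position: [0.534, 0.3206, 0.0498]
ee_rot: [0.0, 0.143, 0.99, 0.0]
contact_force: [-0.0, 0.3, -1.4]
grip_width: 0.0422
gripper_force: 30.0
```

Call:
move_arm(slide=[[0,0,-0.002],[0,0,0],[0,0,0],[0,0,0],[0,0,0],[0,0,0],[0,0,0],[0,0,0]], rot=[[0,0,0],[0,0,0],[0,0,0],[0,0,0],[0,0,0],[0,0,0],[0,0,0],[0,0,0]], grip=[1,1,-1,-1,-1,-1,-1,-1])

```text
clock: 8.25
position: [0.5338, 0.3204, 0.0475]
ee_rot: [-0.0, 0.143, 0.99, -0.0]
contact_force: [1.0, -0.4, -1.0]
grip_width: 0.0745
gripper_force: 0.0
```

Call:
move_arm(slide=[[0,0,0.01],[0,0,0.02],[0,0,0.04],[0,0,0.03],[0.017,-0.031,0],[0.017,-0.031,0],[0.017,-0.031,0],[0.017,-0.031,0]], rot=[[0,0,0],[0,0,0],[0,0,0],[0,0,0],[0,0,0],[0,0,0],[0,0,0],[0,0,0]], grip=[-1,-1,-1,-1,-1,-1,-1,-1])

```text
clock: 8.92
position: [0.6026, 0.1955, 0.1491]
ee_rot: [0.001, 0.142, 0.99, 0.0]
contact_force: [0.6, 0.5, -0.8]
grip_width: 0.0872
gripper_force: 0.0
```

Call:
move_arm(slide=[[0.017,-0.031,0],[0.017,-0.031,0],[0.018,-0.034,0],[0,0,0],[0,0,0],[0,0,0],[0,0,0],[0,0,0]], rot=[[0,0,0],[0,0,0],[0,0,0],[0,0,0],[0,0,0],[0,0,0],[0,0,0],[0,0,0]], grip=[-1,-1,-1,-1,-0.2,-0.2,-0.2,-0.2])

```text
clock: 9.58
position: [0.6532, 0.1019, 0.1477]
ee_rot: [-0.0, 0.142, 0.99, 0.0]
contact_force: [-0.4, 0.3, -0.7]
grip_width: 0.0679
gripper_force: 0.0
```

```bash
cat > look.py <<'E'
from h import *
import sys
def look(name,rings,show=True):
    c=optics.grab_frame('wrist');im=c['frame'][:,:,::-1].copy()
    s=ctrl.read_state();print(s['position'],s['grip_width'])
    for x,y,z,r in rings:
        for a in np.linspace(0,6.283,60):
            q=proj(c,(x+r*np.cos(a),y+r*np.sin(a),z),True);cv2.circle(im,tuple(int(i) for i in q),1,(0,200,0),-1)
    cv2.imwrite(f'pics/{name}.png',im)
E
python3 - <<'E'
from look import *
look('w3',[(.6537,.1,.032,.044),(.6537,.1,.058,.006),(.6351,-.1391,.032,.029),(.4879,-.1097,.032,.023),(.5331,.3205,.056,.022),(.4875,.0931,.032,.036)])
t=optics.grab_frame('top');cv2.imwrite('pics/t3.png',cv2.resize(t['frame'][230:310,150:250,::-1],(500,400)))
E
```

```text
[0.65331829 0.10185555 0.14774016] 0.06428663860005862
```

View pics/w3.png

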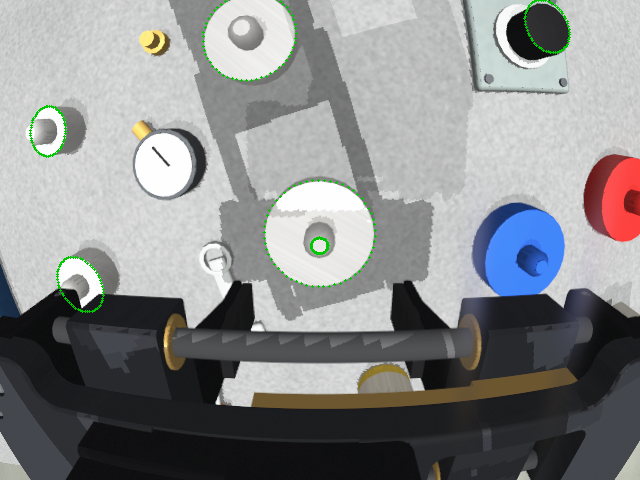

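View pics/t3.png

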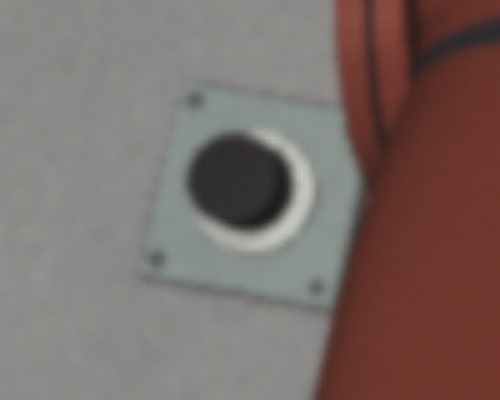

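The green rings fit every weight, and the 88 boss is centred at (320,245). The cap sits down on the stand with its top at the predicted height. Now I'll grip the 88.

Call:
move_arm(slide=[[0,-0.002,-0.02],[0,0,-0.025],[0,0,-0.02],[0,0,-0.015],[0,0,-0.008],[0,0,-0.006],[0,0,0],[0,0,0]], rot=[[0,0,0],[0,0,0],[0,0,0],[0,0,0],[0,0,0],[0,0,0],[0,0,0],[0,0,0]], grip=[-0.2,-0.2,-0.2,-0.2,-0.2,-0.2,-0.2,-0.2])

```text
clock: 10.35
position: [0.6544, 0.0986, 0.0543]
ee_rot: [0.0, 0.143, 0.99, 0.0]
contact_force: [0.2, 0.1, 0.4]
grip_width: 0.0522
gripper_force: 0.0
```

Call:
move_arm(slide=[[0,0,0],[0,0,0],[0,0,0],[0,0,0],[0,0,0],[0,0,0],[0,0,0],[0,0,0]], rot=[[0,0,0],[0,0,0],[0,0,0],[0,0,0],[0,0,0],[0,0,0],[0,0,0],[0,0,0]], grip=[1,1,1,1,1,1,1,1])

```text
clock: 11.02
position: [0.6541, 0.0986, 0.0541]
ee_rot: [0.0, 0.143, 0.99, 0.0]
contact_force: [-1.2, 0.5, 7.1]
grip_width: 0.0068
gripper_force: 3.8
```

Run:
```python
from look import *
look('w4',[(.6537,.1,.032,.044)])
s=ctrl.read_state();print(s)
```

```text
[0.65444036 0.09862116 0.0544813 ] 0.004305423061552199
{'clock': 11.0667, 'qpos': array([ 3.04442291e-02,  4.59144269e-01,  1.54792093e+00,  1.73901745e-04,
        1.13317619e+00, -1.25370352e+00]), 'dq': array([-0.00055491,  0.00355192,  0.00167809, -0.00555974, -0.00929037,
       -0.00051092]), 'effort': array([-7.53856357e-02, -5.45350528e+01, -3.31172705e+01, -2.49500235e-02,
        1.43161300e-01, -1.74203424e-04]), 'position': array([0.65444036, 0.09862116, 0.0544813 ]), 'ee_rot': array([6.51839193e-04, 1.42870485e-01, 9.89741159e-01, 1.94409462e-04]), 'contact_force': array([ 0.33171351, -0.507558  ,  0.5263677 ]), 'moment': array([-0.01685494,  0.00967039,  0.00656463]), 'gripper_force': 0.0937891099601984, 'grip_width': 0.004305423061552199}
```

View pics/w4.png

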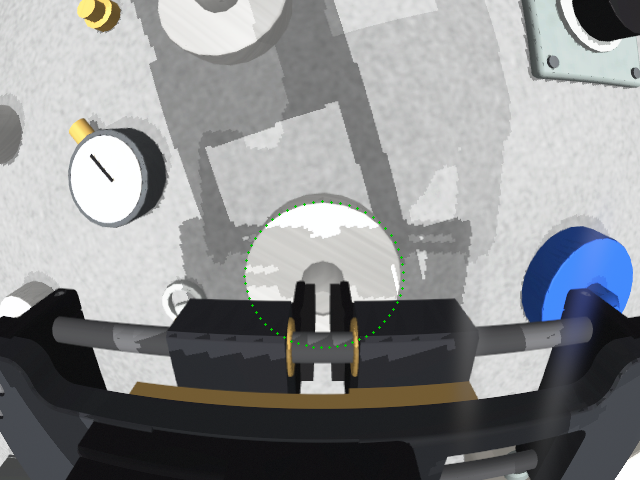

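The gripper closed to 4 mm with nothing held, although the 88 is close to where it was. I'll look from the side to see why.

Run:
```python
from look import *
c=optics.grab_frame('side');p=ctrl.read_state()['position']
for z in (0,.019): print(proj(c,p-[0,0,z]))
print(proj(c,(.6537,.1,.032)),proj(c,(.6537,.1,.058)))
im=c['frame'][170:260,250:370,::-1];cv2.imwrite('pics/s4.png',cv2.resize(im,(800,600),interpolation=cv2.INTER_CUBIC))
```

```text
[305.30000344 217.5633223 ]
[305.38486605 225.02606551]
[304.65274814 226.19640021] [304.5272296 215.9847875]
```

View pics/s4.png

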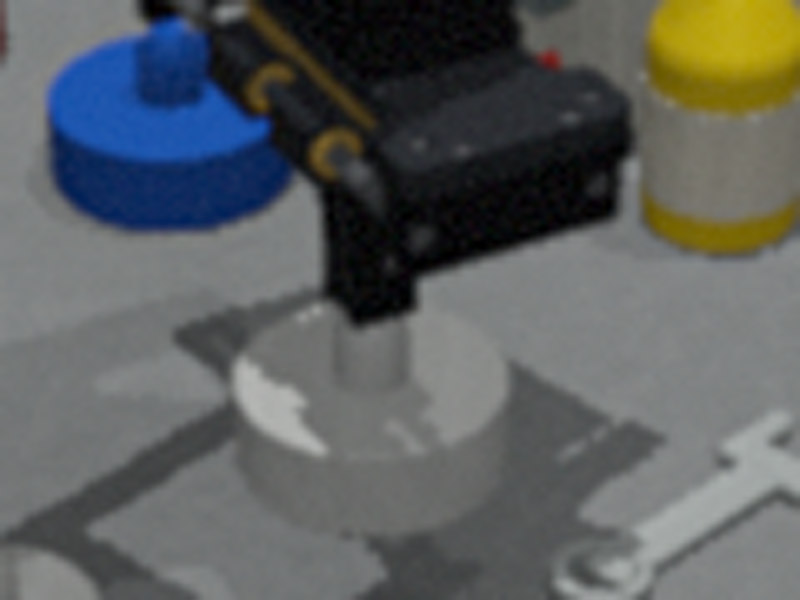

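Run:
```python
from look import *
print(ctrl.finger_overhang,[a for a in dir(ctrl) if a[0]!='_'])
c=optics.grab_frame('side')
a=onz(c,250+375/6.667,170+385/6.667,.032); b=onz(c,250+372/6.667,170+428/6.667,0.032)
print(a)
p=ctrl.read_state()['position']
o,d=ray(c,305.3,218)
# tip height on vertical line through TCP
print([ (z,proj(c,(p[0],p[1],z)).round(1)) for z in np.arange(.03,.065,.005)])
```

```text
0.019 ['Unreachable', 'finger_overhang', 'read_state']
[0.65211267 0.09357076 0.032     ]
[(np.float64(0.03), array([305.4, 227.1])), (np.float64(0.034999999999999996), array([305.4, 225.2])), (np.float64(0.039999999999999994), array([305.4, 223.2])), (np.float64(0.04499999999999999), array([305.3, 221.3])), (np.float64(0.04999999999999999), array([305.3, 219.3])), (np.float64(0.054999999999999986), array([305.3, 217.3])), (np.float64(0.059999999999999984), array([305.3, 215.3])), (np.float64(0.06499999999999997), array([305.3, 213.3]))]
```

The side view shows the fingertips at about (305,218), level with the reported TCP or slightly above the boss top, so the overhang is not there as stated. The grip closed above the boss. I'll open, go about 19 mm lower and grip again.

Call:
move_arm(slide=[[0,0,0.005],[0,0,0],[0,0,0],[0,0,0],[0,0,0],[0,0,0],[0,0,0],[0,0,0]], rot=[[0,0,0],[0,0,0],[0,0,0],[0,0,0],[0,0,0],[0,0,0],[0,0,0],[0,0,0]], grip=[-0.2,-0.2,-0.2,-0.2,-0.2,-0.2,-0.2,-0.2])

```text
clock: 11.83
position: [0.6537, 0.0985, 0.0584]
ee_rot: [-0.0, 0.143, 0.99, -0.0]
contact_force: [0.3, 0.1, -0.0]
grip_width: 0.0463
gripper_force: 0.0
```

Call:
move_arm(slide=[[0,0,-0.005],[0,0,-0.005],[0,0,-0.005],[0,0,-0.004],[0,0,-0.003],[0,0,0],[0,0,0],[0,0,0]], rot=[[0,0,0],[0,0,0],[0,0,0],[0,0,0],[0,0,0],[0,0,0],[0,0,0],[0,0,0]], grip=[-0.2,-0.2,-0.2,-0.2,-0.2,-0.2,-0.2,-0.2])

```text
clock: 12.5
position: [0.654, 0.0985, 0.0367]
ee_rot: [0.0, 0.143, 0.99, 0.0]
contact_force: [-1.0, -0.3, -0.2]
grip_width: 0.0525
gripper_force: 0.0
```

Run:
```python
from look import *
s=ctrl.read_state();print(s['position'],s['contact_force'],s['grip_width'])
c=optics.grab_frame('side');a=c['frame'][170:260,250:370,::-1]
w=optics.grab_frame('wrist')['frame'][180:380,160:500,::-1]
cv2.imwrite('pics/s5.png',np.hstack([cv2.resize(a,(400,300),interpolation=cv2.INTER_CUBIC),cv2.resize(w,(400,300))]))
```

```text
[0.65395989 0.09847662 0.03665245] [-1.04636    -0.33940067 -0.23749962] 0.052535611492295575
```

View pics/s5.png

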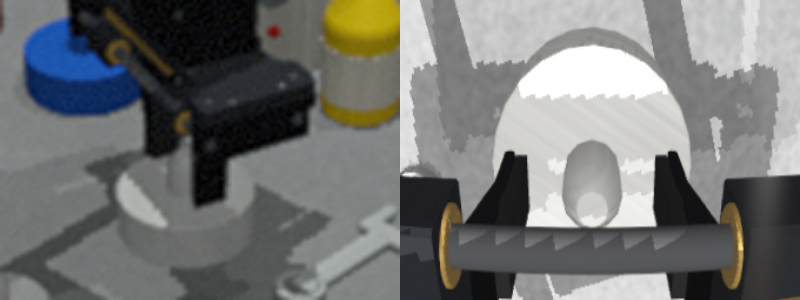

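The fingers now straddle the boss, centred, with the tips just above the disc. Closing.

Call:
move_arm(slide=[[0,0,0],[0,0,0],[0,0,0],[0,0,0],[0,0,0],[0,0,0],[0,0,0],[0,0,0]], rot=[[0,0,0],[0,0,0],[0,0,0],[0,0,0],[0,0,0],[0,0,0],[0,0,0],[0,0,0]], grip=[1,1,1,1,1,1,1,1])

```text
clock: 13.27
position: [0.6538, 0.0986, 0.0366]
ee_rot: [0.0, 0.143, 0.99, 0.0]
contact_force: [-1.0, 0.4, 0.6]
grip_width: 0.023
gripper_force: 30.0
```

Call:
move_arm(slide=[[0,0,0.01],[0,0,0.02],[0,0,0.04],[0,0,0.04],[0,0,0.034],[-0.01,-0.037,0],[-0.01,-0.037,0],[-0.01,-0.037,0]], rot=[[0,0,0],[0,0,0],[0,0,0],[0,0,0],[0,0,0],[0,0,0],[0,0,0],[0,0,0]], grip=[1,1,1,1,1,1,1,1])

```text
clock: 13.93
position: [0.6231, -0.0131, 0.1814]
ee_rot: [0.0, 0.142, 0.99, -0.0]
contact_force: [0.5, -0.5, -5.1]
grip_width: 0.0229
gripper_force: 30.0
```

Call:
move_arm(slide=[[-0.01,-0.038,0],[-0.01,-0.038,0],[-0.01,-0.038,0],[-0.01,-0.038,0],[-0.01,-0.038,0],[-0.01,-0.038,0],[-0.01,-0.038,0],[-0.009,-0.035,0]], rot=[[0,0,0],[0,0,0],[0,0,0],[0,0,0],[0,0,0],[0,0,0],[0,0,0],[0,0,0]], grip=[1,1,1,1,1,1,1,1])

```text
clock: 14.6
position: [0.5431, -0.3153, 0.1801]
ee_rot: [-0.001, 0.143, 0.99, 0.0]
contact_force: [0.6, -0.1, -4.3]
grip_width: 0.0229
gripper_force: 30.0
```

Run:
```python
from look import *
look('w6',[(.5355,-.3526,.07,.045),(.5355,-.3526,.096,.006)])
```

```text
[ 0.54099314 -0.32253774  0.18037099] 0.022701936257302133
```

View pics/w6.png

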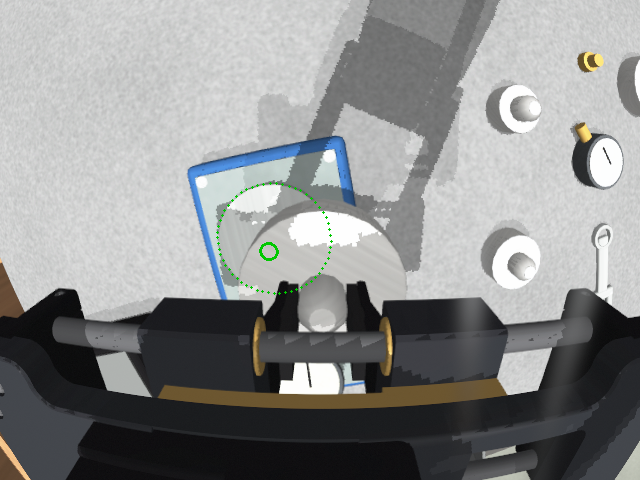

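The visible arc of the carrier plate matches the ring (left edge at 218, top at 182). I'll finish the traverse and read the position.

Call:
move_arm(slide=[[-0.003,-0.015,0],[-0.003,-0.015,0],[0,0,0],[0,0,0],[0,0,0],[0,0,0],[0,0,0],[0,0,0]], rot=[[0,0,0],[0,0,0],[0,0,0],[0,0,0],[0,0,0],[0,0,0],[0,0,0],[0,0,0]], grip=[1,1,1,1,1,1,1,1])

```text
clock: 15.32
position: [0.5392, -0.3427, 0.1806]
ee_rot: [-0.0, 0.142, 0.99, 0.0]
contact_force: [-0.2, 0.6, -4.1]
grip_width: 0.0224
gripper_force: 30.0
```

Call:
move_arm(slide=[[-0.0035,-0.01,0],[0,0,0],[0,0,0],[0,0,-0.02],[0,0,-0.015],[0,0,-0.005],[0,0,0],[0,0,0]], rot=[[0,0,0],[0,0,0],[0,0,0],[0,0,0],[0,0,0],[0,0,0],[0,0,0],[0,0,0]], grip=[1,1,1,1,1,1,1,1])

```text
clock: 15.98
position: [0.5353, -0.3536, 0.1406]
ee_rot: [-0.0, 0.143, 0.99, 0.0]
contact_force: [0.6, -0.7, -3.4]
grip_width: 0.0223
gripper_force: 30.0
```

Call:
move_arm(slide=[[0,0,-0.005],[0,0,-0.005],[0,0,-0.005],[0,0,-0.003],[0,0,0],[0,0,0],[0,0,0],[0,0,0]], rot=[[0,0,0],[0,0,0],[0,0,0],[0,0,0],[0,0,0],[0,0,0],[0,0,0],[0,0,0]], grip=[1,1,1,1,1,1,1,1])

```text
clock: 16.65
position: [0.5355, -0.3537, 0.1229]
ee_rot: [0.0, 0.143, 0.99, -0.0]
contact_force: [-0.7, -0.6, -4.5]
grip_width: 0.0226
gripper_force: 30.0
```

Call:
move_arm(slide=[[0,0,-0.005],[0,0,-0.005],[0,0,-0.003],[0,0,-0.002],[0,0,0],[0,0,0],[0,0,0],[0,0,0]], rot=[[0,0,0],[0,0,0],[0,0,0],[0,0,0],[0,0,0],[0,0,0],[0,0,0],[0,0,0]], grip=[1,1,1,1,1,1,1,1])

```text
clock: 17.32
position: [0.5354, -0.3536, 0.1076]
ee_rot: [0.0, 0.143, 0.99, -0.0]
contact_force: [-0.6, 0.4, -4.7]
grip_width: 0.0225
gripper_force: 30.0
```

Next I'll lower 1.5 mm, release, rise and head to the 72 at (0.4875, 0.0931).

Call:
move_arm(slide=[[0,0,-0.0015],[0,0,0],[0,0,0],[0,0,0],[0,0,0],[0,0,0],[0,0,0],[0,0,0]], rot=[[0,0,0],[0,0,0],[0,0,0],[0,0,0],[0,0,0],[0,0,0],[0,0,0],[0,0,0]], grip=[1,1,-0.2,-0.2,-0.2,-0.2,-0.2,-0.2])

```text
clock: 17.98
position: [0.5354, -0.3536, 0.1062]
ee_rot: [0.0, 0.143, 0.99, -0.0]
contact_force: [-0.3, 0.3, 0.0]
grip_width: 0.0498
gripper_force: 0.0
```

Call:
move_arm(slide=[[0,0,0.01],[0,0,0.02],[0,0,0.02],[0,0,0.02],[-0.004,0.038,0],[-0.004,0.038,0],[-0.004,0.038,0],[-0.004,0.038,0]], rot=[[0,0,0],[0,0,0],[0,0,0],[0,0,0],[0,0,0],[0,0,0],[0,0,0],[0,0,0]], grip=[-0.2,-0.2,-0.2,-0.2,-0.2,-0.2,-0.2,-0.2])

```text
clock: 18.65
position: [0.5191, -0.2004, 0.177]
ee_rot: [0.001, 0.143, 0.99, -0.0]
contact_force: [1.2, 0.1, 0.7]
grip_width: 0.0521
gripper_force: 0.0
```

Call:
move_arm(slide=[[-0.004,0.037,0],[-0.004,0.037,0],[-0.004,0.037,0],[-0.004,0.037,0],[-0.004,0.037,-0.02],[-0.004,0.037,-0.02],[-0.004,0.037,-0.02],[-0.004,0.033,-0.02]], rot=[[0,0,0],[0,0,0],[0,0,0],[0,0,0],[0,0,0],[0,0,0],[0,0,0],[0,0,0]], grip=[-0.2,-0.2,-0.2,-0.2,-0.2,-0.2,-0.2,-0.2])

```text
clock: 19.32
position: [0.4876, 0.091, 0.0975]
ee_rot: [0.001, 0.143, 0.99, 0.0]
contact_force: [0.5, -0.6, -1.0]
grip_width: 0.0521
gripper_force: 0.0
```

Call:
move_arm(slide=[[0,0,0],[0,0,0],[0,0,0],[0,0,0],[0,0,0],[0,0,0],[0,0,0],[0,0,0]], rot=[[0,0,0],[0,0,0],[0,0,0],[0,0,0],[0,0,0],[0,0,0],[0,0,0],[0,0,0]], grip=[-0.2,-0.2,-0.2,-0.2,-0.2,-0.2,-0.2,-0.2])

```text
clock: 19.98
position: [0.4878, 0.0883, 0.0972]
ee_rot: [0.0, 0.143, 0.99, 0.0]
contact_force: [-0.1, -0.1, 0.3]
grip_width: 0.0521
gripper_force: 0.0
```

Run:
```python
from look import *
look('w7',[(.4875,.0931,.032,.036),(.4875,.0931,.058,.006)])
t=optics.grab_frame('top');m=t['frame'][220:310,440:540,::-1].copy()
for z,r in [(.102,.044),(.128,.006),(.07,.045)]:
  for a in np.linspace(0,6.283,60):
    q=proj(t,(.5355+r*np.cos(a),-.3526+r*np.sin(a),z));m[int(q[1])-220,int(q[0])-440]=(0,255,0)
im=cv2.imread('pics/w7.png')
cv2.imwrite('pics/v7.png',np.hstack([cv2.resize(m,(400,360)),cv2.resize(im,(400,300),)[:, :] if 0 else cv2.resize(im[:360],(400,360))]))
```

```text
[0.48768793 0.08844755 0.0970734 ] 0.0522535405179478
```

View pics/v7.png

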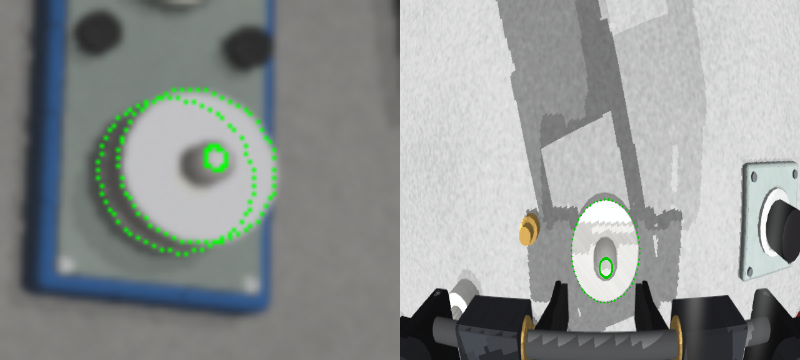

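The 88 sits flat on the carrier and matches its ring. The 72 also matches its ring. I'll go down onto it.

Call:
move_arm(slide=[[0,0.0045,0],[0,0,-0.02],[0,0,-0.02],[0,0,-0.01],[0,0,-0.007],[0,0,-0.0035],[0,0,0],[0,0,0]], rot=[[0,0,0],[0,0,0],[0,0,0],[0,0,0],[0,0,0],[0,0,0],[0,0,0],[0,0,0]], grip=[-0.2,-0.2,-0.2,-0.2,-0.2,-0.2,-0.2,-0.2])

```text
clock: 20.75
position: [0.4879, 0.0935, 0.0369]
ee_rot: [0.0, 0.143, 0.99, 0.0]
contact_force: [-0.3, 0.6, 0.1]
grip_width: 0.0524
gripper_force: 0.0
```

Call:
move_arm(slide=[[0,0,0],[0,0,0],[0,0,0],[0,0,0],[0,0,0],[0,0,0],[0,0,0],[0,0,0]], rot=[[0,0,0],[0,0,0],[0,0,0],[0,0,0],[0,0,0],[0,0,0],[0,0,0],[0,0,0]], grip=[1,1,1,1,1,1,1,1])

```text
clock: 21.42
position: [0.4876, 0.0933, 0.0366]
ee_rot: [0.0, 0.143, 0.99, -0.0]
contact_force: [-1.3, -1.3, 3.3]
grip_width: 0.023
gripper_force: 30.0
```

Call:
move_arm(slide=[[0,0,0.01],[0,0,0.03],[0,0,0.04],[0,0,0.04],[0,0,0.04],[0,0,0.005],[0.004,-0.037,0],[0.004,-0.037,0]], rot=[[0,0,0],[0,0,0],[0,0,0],[0,0,0],[0,0,0],[0,0,0],[0,0,0],[0,0,0]], grip=[1,1,1,1,1,1,1,1])

```text
clock: 22.08
position: [0.4956, 0.0203, 0.2023]
ee_rot: [0.001, 0.141, 0.99, 0.0]
contact_force: [1.5, -0.4, -3.8]
grip_width: 0.0228
gripper_force: 30.0
```

Call:
move_arm(slide=[[0.004,-0.037,0],[0.004,-0.037,0],[0.004,-0.037,0],[0.004,-0.037,0],[0.004,-0.037,0],[0.004,-0.037,0],[0.004,-0.037,0],[0.004,-0.037,0]], rot=[[0,0,0],[0,0,0],[0,0,0],[0,0,0],[0,0,0],[0,0,0],[0,0,0],[0,0,0]], grip=[1,1,1,1,1,1,1,1])

```text
clock: 22.75
position: [0.5267, -0.2778, 0.2002]
ee_rot: [-0.001, 0.143, 0.99, 0.001]
contact_force: [1.0, 0.8, -3.6]
grip_width: 0.0226
gripper_force: 30.0
```

Call:
move_arm(slide=[[0.004,-0.037,0],[0.004,-0.037,0],[0,0,0],[0,0,0],[0,0,0],[0,0,0],[0,0,0],[0,0,0]], rot=[[0,0,0],[0,0,0],[0,0,0],[0,0,0],[0,0,0],[0,0,0],[0,0,0],[0,0,0]], grip=[1,1,1,1,1,1,1,1])

```text
clock: 23.42
position: [0.5357, -0.3493, 0.2016]
ee_rot: [0.0, 0.142, 0.99, 0.0]
contact_force: [-0.3, 0.0, -3.0]
grip_width: 0.0226
gripper_force: 30.0
```

Call:
move_arm(slide=[[0,-0.004,0],[0,0,0],[0,0,-0.015],[0,0,-0.015],[0,0,-0.005],[0,0,-0.005],[0,0,0],[0,0,0]], rot=[[0,0,0],[0,0,0],[0,0,0],[0,0,0],[0,0,0],[0,0,0],[0,0,0],[0,0,0]], grip=[1,1,1,1,1,1,1,1])

```text
clock: 24.08
position: [0.5356, -0.3547, 0.1617]
ee_rot: [0.0, 0.143, 0.99, -0.0]
contact_force: [0.4, 0.2, -3.4]
grip_width: 0.0225
gripper_force: 30.0
```

Call:
move_arm(slide=[[0,0,-0.005],[0,0,-0.005],[0,0,-0.005],[0,0,-0.004],[0,0,-0.003],[0,0,0],[0,0,0],[0,0,0]], rot=[[0,0,0],[0,0,0],[0,0,0],[0,0,0],[0,0,0],[0,0,0],[0,0,0],[0,0,0]], grip=[1,1,1,1,1,1,1,1])

```text
clock: 24.75
position: [0.5355, -0.3546, 0.1393]
ee_rot: [-0.0, 0.143, 0.99, 0.0]
contact_force: [0.0, -0.6, -3.7]
grip_width: 0.0226
gripper_force: 30.0
```

Call:
move_arm(slide=[[0,0,-0.0012],[0,0,0],[0,0,0],[0,0,0],[0,0,0],[0,0,0],[0,0,0],[0,0,0]], rot=[[0,0,0],[0,0,0],[0,0,0],[0,0,0],[0,0,0],[0,0,0],[0,0,0],[0,0,0]], grip=[1,1,-0.2,-0.2,-0.2,-0.2,-0.2,-0.2])

```text
clock: 25.42
position: [0.5355, -0.3546, 0.1382]
ee_rot: [0.0, 0.143, 0.99, -0.0]
contact_force: [-0.1, -0.4, -0.1]
grip_width: 0.0497
gripper_force: 0.0
```

Call:
move_arm(slide=[[0,0,0.01],[0,0,0.02],[0,0,0.02],[0,0,0.02],[0.016,0.036,0],[0.016,0.036,0],[0.016,0.036,0],[0.016,0.036,0]], rot=[[0,0,0],[0,0,0],[0,0,0],[0,0,0],[0,0,0],[0,0,0],[0,0,0],[0,0,0]], grip=[-0.2,-0.2,-0.2,-0.2,-0.2,-0.2,-0.2,-0.2])

```text
clock: 26.08
position: [0.6001, -0.2095, 0.2095]
ee_rot: [0.001, 0.143, 0.99, -0.0]
contact_force: [0.4, -0.2, -0.1]
grip_width: 0.0519
gripper_force: 0.0
```

Call:
move_arm(slide=[[0.018,0.036,0],[0.018,0.036,0],[0,0,-0.03],[0,0,-0.03],[0,0,-0.03],[0,0,-0.02],[0,0,0],[0,0,0]], rot=[[0,0,0],[0,0,0],[0,0,0],[0,0,0],[0,0,0],[0,0,0],[0,0,0],[0,0,0]], grip=[-0.2,-0.2,-0.2,-0.2,-0.2,-0.2,-0.2,-0.2])

```text
clock: 26.75
position: [0.6348, -0.1383, 0.0977]
ee_rot: [-0.001, 0.143, 0.99, 0.0]
contact_force: [-0.2, -0.4, 0.6]
grip_width: 0.0524
gripper_force: 0.0
```

Run:
```python
from look import *
look('w8',[(.6351,-.1391,.032,.029),(.6351,-.1391,.058,.006)])
t=optics.grab_frame('top');m=t['frame'][220:310,440:540,::-1].copy()
for z,r in [(.134,.036),(.160,.006),(.102,.044)]:
  for a in np.linspace(0,6.283,60):
    q=proj(t,(.5355+r*np.cos(a),-.3535+r*np.sin(a),z));m[int(q[1])-220,int(q[0])-440]=(0,255,0)
im=cv2.imread('pics/w8.png')
cv2.imwrite('pics/v8.png',np.hstack([cv2.resize(m,(400,360)),cv2.resize(im[:360],(400,360))]))
```

```text
[ 0.63616929 -0.138838    0.09959638] 0.05241204481208903
```

View pics/v8.png

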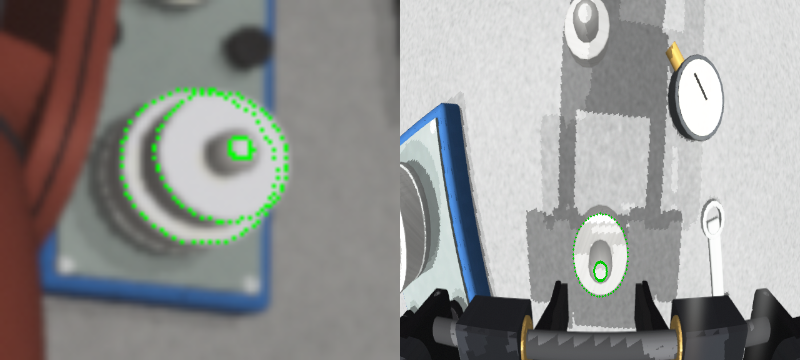

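The 72 is seated on the 88. The 58 fits its ring, and the gripper is over it.

Call:
move_arm(slide=[[0,0,0],[0,0,-0.02],[0,0,-0.02],[0,0,-0.01],[0,0,-0.007],[0,0,-0.0045],[0,0,0],[0,0,0]], rot=[[0,0,0],[0,0,0],[0,0,0],[0,0,0],[0,0,0],[0,0,0],[0,0,0],[0,0,0]], grip=[-0.2,-0.2,-0.2,-0.2,-0.2,-0.2,-0.2,-0.2])

```text
clock: 27.52
position: [0.636, -0.1388, 0.0375]
ee_rot: [0.001, 0.143, 0.99, -0.0]
contact_force: [-0.1, -0.1, -0.6]
grip_width: 0.0523
gripper_force: 0.0
```

Call:
move_arm(slide=[[0,0,0],[0,0,0],[0,0,0],[0,0,0],[0,0,0],[0,0,0],[0,0,0],[0,0,0]], rot=[[0,0,0],[0,0,0],[0,0,0],[0,0,0],[0,0,0],[0,0,0],[0,0,0],[0,0,0]], grip=[1,1,1,1,1,1,1,1])

```text
clock: 28.18
position: [0.6356, -0.1387, 0.0369]
ee_rot: [0.0, 0.143, 0.99, -0.0]
contact_force: [-0.5, -0.9, 2.1]
grip_width: 0.0228
gripper_force: 30.0
```

Call:
move_arm(slide=[[0,0,0.01],[0,0,0.03],[0,0,0.04],[0,0,0.04],[0,0,0.04],[0,0,0.04],[0,0,0],[-0.01,-0.0215,0]], rot=[[0,0,0],[0,0,0],[0,0,0],[0,0,0],[0,0,0],[0,0,0],[0,0,0],[0,0,0]], grip=[1,1,1,1,1,1,1,1])

```text
clock: 28.85
position: [0.6287, -0.1576, 0.242]
ee_rot: [0.004, 0.141, 0.99, 0.0]
contact_force: [0.0, 0.3, -2.9]
grip_width: 0.0229
gripper_force: 30.0
```

Call:
move_arm(slide=[[-0.015,-0.0325,0],[-0.015,-0.0325,0],[-0.015,-0.0325,0],[-0.015,-0.0325,0],[-0.015,-0.0325,0],[-0.015,-0.031,0],[0,0,0],[0,0,0]], rot=[[0,0,0],[0,0,0],[0,0,0],[0,0,0],[0,0,0],[0,0,0],[0,0,0],[0,0,0]], grip=[1,1,1,1,1,1,1,1])

```text
clock: 29.52
position: [0.5342, -0.3552, 0.2365]
ee_rot: [-0.0, 0.145, 0.989, 0.0]
contact_force: [0.4, 0.6, -1.4]
grip_width: 0.0227
gripper_force: 30.0
```

Call:
move_arm(slide=[[0,0,0],[0,0,0],[0,0,0],[0,0,0],[0,0,0],[0,0,0],[0,0,0],[0,0,0]], rot=[[0,0,0],[0,0,0],[0,0,0],[0,0,0],[0,0,0],[0,0,0],[0,0,0],[0,0,0]], grip=[1,1,1,1,1,1,1,1])

```text
clock: 30.18
position: [0.5356, -0.3534, 0.2367]
ee_rot: [0.0, 0.143, 0.99, -0.0]
contact_force: [0.0, 0.6, -1.7]
grip_width: 0.0228
gripper_force: 30.0
```

Call:
move_arm(slide=[[0,0,-0.015],[0,0,-0.015],[0,0,-0.005],[0,0,-0.005],[0,0,0],[0,0,0],[0,0,0],[0,0,0]], rot=[[0,0,0],[0,0,0],[0,0,0],[0,0,0],[0,0,0],[0,0,0],[0,0,0],[0,0,0]], grip=[1,1,1,1,1,1,1,1])

```text
clock: 30.85
position: [0.5359, -0.3539, 0.1977]
ee_rot: [0.001, 0.143, 0.99, -0.0]
contact_force: [-0.2, 0.0, -1.4]
grip_width: 0.0229
gripper_force: 30.0
```

Call:
move_arm(slide=[[0,0,-0.005],[0,0,-0.005],[0,0,-0.005],[0,0,-0.005],[0,0,-0.004],[0,0,0],[0,0,0],[0,0,0]], rot=[[0,0,0],[0,0,0],[0,0,0],[0,0,0],[0,0,0],[0,0,0],[0,0,0],[0,0,0]], grip=[1,1,1,1,1,1,1,1])

```text
clock: 31.52
position: [0.5355, -0.3536, 0.1727]
ee_rot: [-0.0, 0.143, 0.99, 0.0]
contact_force: [1.2, -0.9, -1.5]
grip_width: 0.0226
gripper_force: 30.0
```

Call:
move_arm(slide=[[0,0,-0.0015],[0,0,0],[0,0,0],[0,0,0],[0,0,0],[0,0,0],[0,0,0],[0,0,0]], rot=[[0,0,0],[0,0,0],[0,0,0],[0,0,0],[0,0,0],[0,0,0],[0,0,0],[0,0,0]], grip=[1,1,-0.2,-0.2,-0.2,-0.2,-0.2,-0.2])

```text
clock: 32.18
position: [0.5355, -0.3536, 0.1714]
ee_rot: [0.0, 0.143, 0.99, -0.0]
contact_force: [0.1, -0.7, 0.4]
grip_width: 0.0501
gripper_force: 0.0
```

Call:
move_arm(slide=[[0,0,0.01],[0,0,0.02],[0,0,0.02],[0,0,0.02],[-0.006,0.03,0],[-0.006,0.03,0],[-0.006,0.03,0],[-0.006,0.03,0]], rot=[[0,0,0],[0,0,0],[0,0,0],[0,0,0],[0,0,0],[0,0,0],[0,0,0],[0,0,0]], grip=[-0.2,-0.2,-0.2,-0.2,-0.2,-0.2,-0.2,-0.2])

```text
clock: 32.85
position: [0.5112, -0.2326, 0.2422]
ee_rot: [0.001, 0.143, 0.99, -0.0]
contact_force: [0.5, -0.3, -0.5]
grip_width: 0.0523
gripper_force: 0.0
```

Call:
move_arm(slide=[[-0.008,0.041,0],[-0.008,0.041,0],[-0.008,0.041,0],[0,0,-0.04],[0,0,-0.04],[0,0,-0.04],[0,0,-0.022],[0,0,0]], rot=[[0,0,0],[0,0,0],[0,0,0],[0,0,0],[0,0,0],[0,0,0],[0,0,0],[0,0,0]], grip=[-0.2,-0.2,-0.2,-0.2,-0.2,-0.2,-0.2,-0.2])

```text
clock: 33.52
position: [0.4836, -0.1091, 0.0943]
ee_rot: [-0.005, 0.143, 0.99, 0.001]
contact_force: [-1.3, 0.3, 0.1]
grip_width: 0.053
gripper_force: 0.0
```

Run:
```python
from look import *
look('w9',[(.4879,-.1097,.032,.023),(.4879,-.1097,.058,.006)])
t=optics.grab_frame('top');m=t['frame'][220:310,440:540,::-1].copy()
for z,r in [(.166,.029),(.192,.006),(.134,.036)]:
  for a in np.linspace(0,6.283,60):
    q=proj(t,(.5355+r*np.cos(a),-.3525+r*np.sin(a),z));m[int(q[1])-220,int(q[0])-440]=(0,255,0)
im=cv2.imread('pics/w9.png')
cv2.imwrite('pics/v9.png',np.hstack([cv2.resize(m,(400,360)),cv2.resize(im[:360],(400,360))]))
```

```text
[ 0.48562198 -0.11003601  0.09742826] 0.052115212832132045
```

View pics/v9.png

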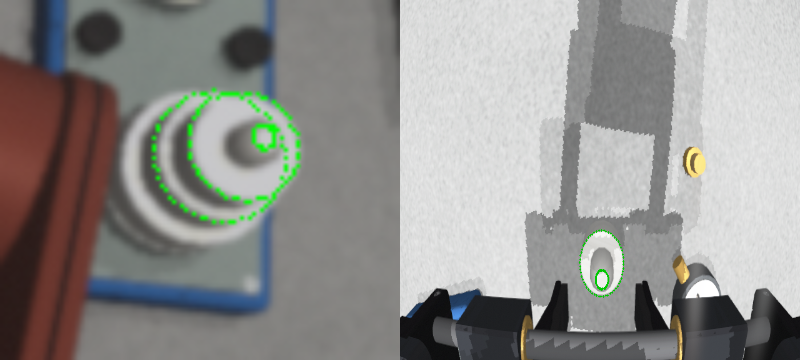

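The 58 is seated on the stack. The 46 fits its ring, with the gauge well clear of the fingers.

Call:
move_arm(slide=[[0,0,0],[0,0,-0.02],[0,0,-0.02],[0,0,-0.01],[0,0,-0.007],[0,0,-0.0045],[0,0,0],[0,0,0]], rot=[[0,0,0],[0,0,0],[0,0,0],[0,0,0],[0,0,0],[0,0,0],[0,0,0],[0,0,0]], grip=[-0.2,-0.2,-0.2,-0.2,-0.2,-0.2,-0.2,-0.2])

```text
clock: 34.28
position: [0.4882, -0.1112, 0.0385]
ee_rot: [0.001, 0.143, 0.99, -0.0]
contact_force: [-1.4, -0.3, -0.6]
grip_width: 0.0525
gripper_force: 0.0
```

Call:
move_arm(slide=[[0,0.001,-0.0015],[0,0,0],[0,0,0],[0,0,0],[0,0,0],[0,0,0],[0,0,0],[0,0,0]], rot=[[0,0,0],[0,0,0],[0,0,0],[0,0,0],[0,0,0],[0,0,0],[0,0,0],[0,0,0]], grip=[-0.2,1,1,1,1,1,1,1])

```text
clock: 34.95
position: [0.4876, -0.1099, 0.0362]
ee_rot: [0.0, 0.143, 0.99, -0.0]
contact_force: [-0.0, 0.3, 0.6]
grip_width: 0.0227
gripper_force: 30.0
```

Call:
move_arm(slide=[[0,0,0],[0,0,0.02],[0,0,0.04],[0,0,0.04],[0,0,0.04],[0,0,0.04],[0,0,0.04],[0,0,0.02]], rot=[[0,0,0],[0,0,0],[0,0,0],[0,0,0],[0,0,0],[0,0,0],[0,0,0],[0,0,0]], grip=[1,1,1,1,1,1,1,1])

```text
clock: 35.62
position: [0.4891, -0.1104, 0.2819]
ee_rot: [0.003, 0.143, 0.99, -0.001]
contact_force: [1.3, -0.1, -0.9]
grip_width: 0.0229
gripper_force: 30.0
```

Call:
move_arm(slide=[[0.007,-0.035,0],[0.007,-0.035,0],[0.007,-0.035,0],[0.007,-0.035,0],[0.007,-0.035,0],[0.007,-0.035,0],[0.006,-0.033,0],[0,0,0]], rot=[[0,0,0],[0,0,0],[0,0,0],[0,0,0],[0,0,0],[0,0,0],[0,0,0],[0,0,0]], grip=[1,1,1,1,1,1,1,1])

```text
clock: 36.28
position: [0.5348, -0.3585, 0.2741]
ee_rot: [-0.001, 0.145, 0.989, -0.001]
contact_force: [-0.5, 1.0, -0.7]
grip_width: 0.0225
gripper_force: 30.0
```

Call:
move_arm(slide=[[0,0,0],[0,0,0],[0,0,0],[0,0,0],[0,0,0],[0,0,0],[0,0,0],[0,0,0]], rot=[[0,0,0],[0,0,0],[0,0,0],[0,0,0],[0,0,0],[0,0,0],[0,0,0],[0,0,0]], grip=[1,1,1,1,1,1,1,1])

```text
clock: 36.95
position: [0.5356, -0.3525, 0.2764]
ee_rot: [0.0, 0.143, 0.99, -0.0]
contact_force: [-0.0, 0.5, -0.6]
grip_width: 0.0226
gripper_force: 30.0
```

Call:
move_arm(slide=[[0,-0.001,-0.02],[0,0,-0.015],[0,0,-0.01],[0,0,0],[0,0,0],[0,0,0],[0,0,0],[0,0,0]], rot=[[0,0,0],[0,0,0],[0,0,0],[0,0,0],[0,0,0],[0,0,0],[0,0,0],[0,0,0]], grip=[1,1,1,1,1,1,1,1])

```text
clock: 37.62
position: [0.536, -0.3543, 0.2325]
ee_rot: [0.001, 0.143, 0.99, -0.001]
contact_force: [0.8, -0.3, -1.8]
grip_width: 0.0229
gripper_force: 30.0
```

Call:
move_arm(slide=[[0,0,-0.005],[0,0,-0.005],[0,0,-0.005],[0,0,-0.005],[0,0,-0.005],[0,0,-0.003],[0,0,0],[0,0,0]], rot=[[0,0,0],[0,0,0],[0,0,0],[0,0,0],[0,0,0],[0,0,0],[0,0,0],[0,0,0]], grip=[1,1,1,1,1,1,1,1])

```text
clock: 38.28
position: [0.5355, -0.3539, 0.2029]
ee_rot: [-0.0, 0.143, 0.99, 0.0]
contact_force: [0.1, 0.0, -0.5]
grip_width: 0.0227
gripper_force: 30.0
```

Call:
move_arm(slide=[[0,0,-0.0005],[0,0,0],[0,0,0],[0,0,0],[0,0,0],[0,0,0],[0,0,0],[0,0,0]], rot=[[0,0,0],[0,0,0],[0,0,0],[0,0,0],[0,0,0],[0,0,0],[0,0,0],[0,0,0]], grip=[1,1,-0.2,-0.2,-0.2,-0.2,-0.2,-0.2])

```text
clock: 38.95
position: [0.5356, -0.354, 0.2028]
ee_rot: [0.0, 0.143, 0.99, -0.0]
contact_force: [0.0, 1.2, 0.9]
grip_width: 0.0504
gripper_force: 0.0
```

Call:
move_arm(slide=[[0,0,0.01],[0,0,0.02],[0,0,0.02],[0,0,0.03],[-0.01,0.035,0],[-0.01,0.035,0],[-0.01,0.035,0],[-0.01,0.035,0]], rot=[[0,0,0],[0,0,0],[0,0,0],[0,0,0],[0,0,0],[0,0,0],[0,0,0],[0,0,0]], grip=[-0.2,-0.2,-0.2,-0.2,-0.2,-0.2,-0.2,-0.2])

```text
clock: 39.62
position: [0.495, -0.2128, 0.2837]
ee_rot: [0.001, 0.143, 0.99, -0.0]
contact_force: [-0.1, 0.8, 1.0]
grip_width: 0.0523
gripper_force: 0.0
```

Call:
move_arm(slide=[[-0.01,0.035,0],[-0.01,0.035,0],[-0.01,0.035,0],[-0.01,0.035,0],[0,0,0],[0,0,0],[0,0,0],[0,0,0]], rot=[[0,0,0],[0,0,0],[0,0,0],[0,0,0],[0,0,0],[0,0,0],[0,0,0],[0,0,0]], grip=[-0.2,-0.2,-0.2,-0.2,-0.2,-0.2,-0.2,-0.2])

```text
clock: 40.28
position: [0.4559, -0.0748, 0.2831]
ee_rot: [0.0, 0.143, 0.99, -0.0]
contact_force: [0.2, -0.5, 0.0]
grip_width: 0.0522
gripper_force: 0.0
```

Run:
```python
from look import *
t=optics.grab_frame('top');s=optics.grab_frame('side')
a=s['frame'][220:440,380:570,::-1].copy()
for k,(z,r) in enumerate([(.102,.044),(.134,.036),(.166,.029),(.198,.023)]):
  for an in np.linspace(0,6.283,40):
    q=proj(s,(.5355+r*np.cos(an),-.3525+r*np.sin(an),z));a[int(q[1])-220,int(q[0])-380]=(0,255,0)
b=t['frame'][200:320,150:350,::-1]
cv2.imwrite('pics/fin.png',np.hstack([cv2.resize(a,(380,440)),cv2.resize(b,(420,440))]))
```

```text
(no output)
```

View pics/fin.png

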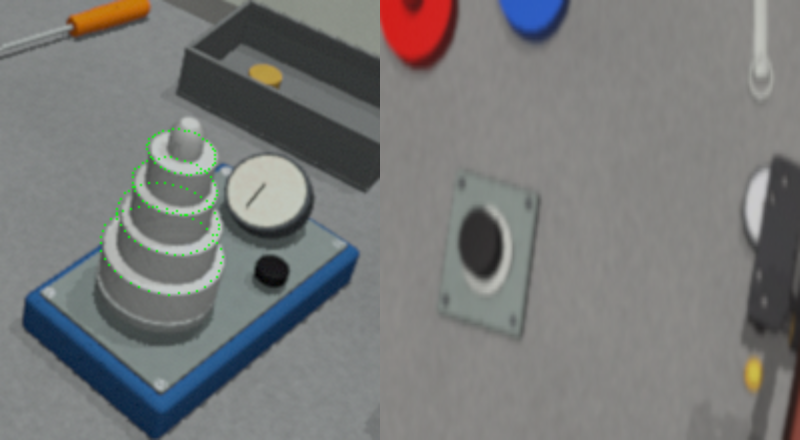

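The four weights match the seated-height rings in the side view. The cap is on the stand, with the steel disc visible evenly around its base. Handing in.

```bash
python3 -c "
from bench import ticket; print(ticket.hand_in())"
```

```text
the job is handed in; nothing more can be done
None
```

I handed the job in at about 40 s: the cap is on the stand and the four weights are stacked on the carrier in order of size. My first grip on the 88 closed above its boss and may have nudged it by a few millimetres; the gauge was never touched.

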